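Rack the hand tools, latch the keeper bar and slide the rack home under the glass shelf

ROBOT

A 6-joint arm with a two-finger parallel gripper is mounted at the origin on the work surface. World frame = base frame: x ahead of the robot, y to its left, z up, the work surface at z = 0. Lengths are in m, angles in rad, forces in N, time in s.
With the tool pointing down it reaches from about 0.325 to 0.775 m from the base axis. Payload 5.5 kg.
Tool frame: the origin (TCP) lies between the finger pads; the fingertips stand 8 mm ahead of it and the grasp point (between the pads) lies 11 mm behind it (tcp_to_tips is the distance from the TCP to the fingertips, in m); z points along the fingers, y is the direction in which the jaws open and shut (so a half turn about z gives the same grasp; the last joint's range is limited). The gripper opens to 88 mm and grips with 3 to 60 N. Pads are 20 mm wide; open, the fingers measure 115 mm over their backs; the gripper's body (75 mm by 178 mm) begins 61 mm behind the grasp point.
Start: joints at [-1.394, 0.091, 1.231, -0, 1.82, -0.057], TCP at [0.139, -0.584, 0.231] pointing down, gripper open.
Joint ranges: [-2.87, 2.87], [-0.86, 2.18], [0.17, 2.46], [-1.51, 4.65], [0.06, 2.69], [-2.65, 2.65]. Speed limits (rad/s): [2.57, 2.57, 3.01, 3.14, 3.14, 3.14].

INTERFACE

Orientations are given as a unit quaternion [w, x, y, z].
In Python, from bench import * gives the robot as it stands. Calls block until the motion is done:
- move_to(position, orientation): joint-space move of the TCP to a pose.
- move_l(position, speed=0.15, orientation=None): straight line of the TCP; orientation=None keeps the orientation; speed is the mean speed in m/s.
- movej(angles): joint-space move.
- gripper_open() and close(): open the fingers fully, or close them until they stop; the grip force is fixed at half the most.
- hold(seconds).
- inverse_kinematics(position, orientation): joint angles nearest the present ones, or None.
- state(): the state.
- get_image(name): name is "scene" or "side" or "wrist"; returns a dict with "frame" (420x560x3 uint8, blue, green, red), "depth" (420x560 float32, m along the optical axis (not along the pixel's ray), 0 where there is no reading), "camera_matrix" (3x3 intrinsics, pixels), "k1" (the pictures are not rectified: a ray, as slopes to the right and down, at radius r is drawn at 1 + k1 r^2 times it, then the intrinsics apply), "view" (4x4, takes a point from world to camera coordinates). Camera axes: x right, y up, looking along -z (the intrinsics and any distortion apply to the point x, -y, -z); pixel columns grow to the right and rows downward; lengths in m; the calibration is good to about 2 mm. A picture is of the moment at which its call begins.
A pose or a line that the arm cannot do raises IKError and nothing moves.
- job_done(): hands the job in, once; it reports no verdict.
The state is a dict: "time": time; "joint_pos": joint angles; "dq": joint speeds; "joint_torque": joint torques, N m; "ee_pos": TCP position; "ee_rot": TCP orientation; "ft_force": force on the tool from outside, world axes, zero at the start; "moment": the same for the moment, N m; "finger_gap": finger opening in m.
Only numpy, scipy, OpenCV 4.12 (cv2) and the standard library are available. Lean on these libraries where they do the work, as an engineer would, in place of code of your own. Each camera call takes 0.05 s, during which the arm holds its last target.

TASK

Put the watchmaker's slim hand tools away for the night: draw the rack's carriage fully out from under the glass shelf, swing its keeper bar clear, and lay every hand tool lying loose on the bench (three or four of them) across the two combs, one to a bay, roughly centred, either way round. With the carriage still out, swing the keeper bar shut over the tools until it snaps past its spring catch, then slide the carriage fully home under the shelf; leave everything else on the bench where it is.

Things in the scene. Friction and masses are not known exactly. Their poses are not given: they have to be found in the camera images.
- screwdriver: Screwdriver of blue aluminium, square shank 14 x 14 mm and 110 mm long; origin at the shank's centre (7 mm above whatever it lies on), own x along the shank; 90 g or so. A 22 mm steel blade at +x and a 10 mm end cap at -x.
- springbar_tool: Steel spring bar tool, square shank 14 x 14 mm and 110 mm long; origin at the shank's centre (7 mm above whatever it lies on), own x along the shank; 90 g or so. A flat 16 mm fork at +x, an 18 mm pin at -x.
- case_knife: Case knife with a dark wood handle, square shank 14 x 14 mm and 110 mm long; origin at the shank's centre (7 mm above whatever it lies on), own x along the shank; 90 g or so. A 20 mm blade at +x.
- pin_vise: Aluminium pin vise, square shank 14 x 14 mm and 110 mm long; origin at the shank's centre (7 mm above whatever it lies on), own x along the shank; 90 g or so. An 18 mm brass cone at +x, an 8 mm dark cap at -x.
- rack: Fixed tool rack: dark wood base 250 x 370 mm, 12 thick. Origin on the bench under the middle of the drawn-out carriage; x away from the robot (give or take its yaw), y left. A glass shelf (underside 100 mm, top 112 over the bench) covers its x -100..150, y -95..-290 mm, on walls along the far edge (x 140..150) and the outer right edge (y -285..-295).
- carriage (a joint): Position of the aluminium carriage (with combs, keeper bar and catch) on its rails, m: 0 = fully drawn out to the left, clear of the shelf; 0.17 = fully home at the stop under the shelf. It slides along the rack's -y, stays where it is left, and takes about 7 N to move.
- carriage_mid (a point): Top of the carriage's floor plate, its centre (22 mm above the bench); axes along the rack's. Two combs cross it at y = +-38 mm (12 mm thick): sills 40 mm above the bench, teeth 12 mm higher between the bays. A tool lies along y on both sills; between the combs there is free space down to the floor plate.
- carriage_handle (a point): Middle of the top of the carriage's upright steel handle post (105 mm above the bench), 18 mm in rack x by 14 mm in rack y, free for its top 80 mm; it stands 125 mm from carriage_mid at the near (-x) edge, and stays in front of the shelf's near edge all the way.
- keeper (a joint): Keeper bar, rad: 0 = shut across all bays, along the rack's x; grows as it swings level to the left (+y), to 1.35 at its stop. Light friction, stays where left. Over the last 0.09 rad it rides over a spring ball (about 3 N at the knob) that then holds it shut; pull it back over the ball to open. Beyond about 1.2 all bays are clear.
- keeper_hinge (a point): On the keeper's vertical hinge axis at the carriage's far (+x) edge, 118 mm from carriage_mid, 64 mm above the bench. The bar is round, 12 mm thick, 215 mm long, its underside 58 mm above the bench (4 mm over the lying tools).
- keeper_knob (a point): Middle of the top (94 mm above the bench) of the keeper's round upright knob, diameter 14 mm, 24 mm tall above the bar, 150 mm from the hinge axis.
- bay0 (a point): Bay 0 of 4 (0 nearest the robot, 44 mm apart along the rack's x): point at sill height (40 mm above the bench) midway between the two combs; x, y, z along the rack's. The gap between teeth is 25 mm wide. A seated tool's origin is 7 mm above this point.
- bay1 (a point): Bay 1 of 4 (0 nearest the robot, 44 mm apart along the rack's x): point at sill height (40 mm above the bench) midway between the two combs; x, y, z along the rack's. The gap between teeth is 25 mm wide. A seated tool's origin is 7 mm above this point.
- bay2 (a point): Bay 2 of 4 (0 nearest the robot, 44 mm apart along the rack's x): point at sill height (40 mm above the bench) midway between the two combs; x, y, z along the rack's. The gap between teeth is 25 mm wide. A seated tool's origin is 7 mm above this point.
- bay3 (a point): Bay 3 of 4 (0 nearest the robot, 44 mm apart along the rack's x): point at sill height (40 mm above the bench) midway between the two combs; x, y, z along the rack's. The gap between teeth is 25 mm wide. A seated tool's origin is 7 mm above this point.
- crystal_box: Round glass crystal container, diameter 72 mm, 35 mm tall; origin under its centre. Not to be disturbed.
- movement_holder: Orange plastic movement holder, disc of diameter 68 mm with a block on top, 32 mm tall; origin under its centre. Not to be disturbed.
- loupe: Black eye loupe, diameter 44 mm, 34 mm tall; origin under its centre. Not to be disturbed.
- oil_jar: Amber oil jar, diameter 44 mm, 60 mm tall; origin under its centre. Not to be disturbed.
- brass_anvil: Round brass bench anvil, diameter 60 mm, 35 mm tall; origin under its centre. Not to be disturbed.
- oilstone: Grey oilstone, 150 x 50 x 22 mm, long along its x; origin under its centre. Not to be disturbed.
Mind the look-alikes: they are no part of the job. Of the things that look like the screwdriver, take the one that is nearest to the robot's base at the start.

How it is judged:
By the outcome, as a careful person would: the job done as asked, in the order asked, and still so for the second after the job is handed in, with the robot touching nothing.
Of screwdriver, springbar_tool, case_knife, pin_vise only 3 to 4 are there at a start; the rules pass over those that are not, and their reading is None.
At some moment in a run one of screwdriver, springbar_tool, case_knife, pin_vise may be knocked a few centimetres aside while the robot is not near it.
Once in a run the grip may slacken for a moment while it holds something.
It also fails if it takes over 210 s, if anything falls off the work surface, if the arm or the gripper's body presses on something with over 40 N, if the wrist force passes 120 N, or if a joint passes its speed limit or range.

## Working session

There is one attempt and no reset: what is moved stays moved. The work goes in short steps, each a Python script; the robot and the scene stay as the last script left them, time stands still between calls to the robot, and variables do not carry over. Pictures are saved under pics/ and viewed, and the job is handed in when it is done.

```bash
ls; mkdir -p pics
python3 - <<'E'
from bench import *
import cv2
s=state();print(s)
for n in ("scene","side","wrist"):
    g=get_image(n);cv2.imwrite(f"pics/{n}0.png",g["frame"]);print(n,g["camera_matrix"].tolist(),g["k1"],g["view"].round(4).tolist(),(g["depth"]>0).mean())
E
```

```text
pics
{'time': 0.0, 'joint_pos': array([-1.39371567e+00,  9.18990389e-02,  1.23186037e+00,  2.05633305e-05,
        1.81979454e+00, -5.67373118e-02]), 'dq': array([-1.20104155e-04,  8.98383339e-04,  1.15870589e-03, -4.36412429e-04,
       -7.71159626e-04, -6.22434238e-06]), 'joint_torque': array([-1.10772220e-03, -4.46468139e+01, -4.06442893e+01,  6.98742899e-02,
        2.96040787e-02, -1.49441257e-04]), 'ee_pos': array([ 0.13895121, -0.5834098 ,  0.22949721]), 'ee_rot': array([-9.79472775e-04,  9.93173153e-01,  1.16645305e-01, -4.90226213e-05]), 'ft_force': array([ 1.39622507,  0.25393905, -0.8099558 ]), 'moment': array([ 0.038293  , -0.05362213, -0.00813446]), 'finger_gap': 0.08756790858157144}
scene [[416.5373966843631, 0.0, 279.59861844823024], [0.0, 416.5373966843631, 210.24200396650582], [0.0, 0.0, 1.0]] -0.048070620619187966 [[0.3021, 0.9531, -0.0173, -0.1309], [-0.7177, 0.2393, 0.6539, 0.3496], [0.6274, -0.1851, 0.7564, -1.9895], [0.0, 0.0, 0.0, 1.0]] 0.9960671768707483
side [[502.9969096949451, 0.0, 280.61067922175886], [0.0, 502.9969096949451, 206.20093789220633], [0.0, 0.0, 1.0]] -0.09863672511005489 [[0.984, -0.1779, 0.0051, -0.5566], [0.1002, 0.5774, 0.8103, -0.1034], [-0.1471, -0.7969, 0.586, -1.4746], [0.0, 0.0, 0.0, 1.0]] 0.9957865646258504
wrist [[352.0606891556982, 0.0, 278.5413623734903], [0.0, 352.0606891556982, 207.16316411145021], [0.0, 0.0, 1.0]] -0.06116506428407779 [[0.2317, -0.9728, -0.0016, -0.5993], [0.9285, 0.2217, -0.298, 0.0363], [0.2902, 0.0676, 0.9546, -0.3914], [0.0, 0.0, 0.0, 1.0]] 0.9961394557823129
```

View pics/scene0.png

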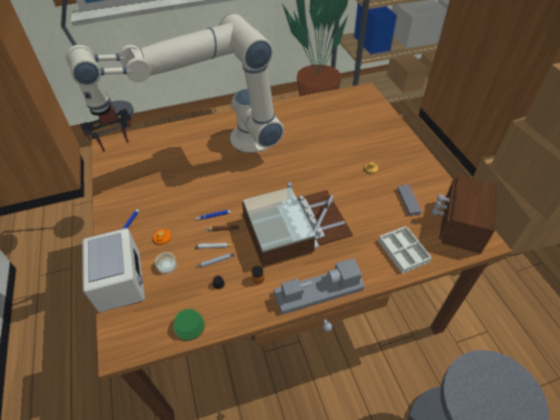

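View pics/side0.png

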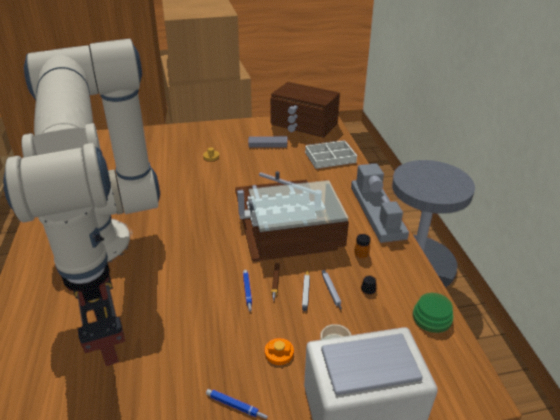

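View pics/wrist0.png

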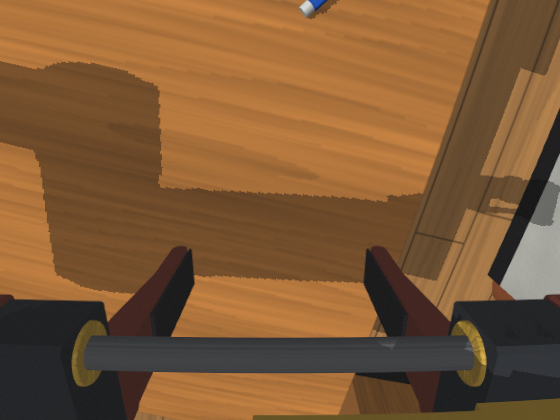

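```bash
cat > h.py <<'E'
from bench import *
import numpy as np, cv2
def slopes(g,uv):
    uv=np.atleast_2d(np.asarray(uv,float)); K=g["camera_matrix"]
    d=np.c_[(uv[:,0]-K[0,2])/K[0,0],(uv[:,1]-K[1,2])/K[1,1]]
    s=d.copy()
    for _ in range(20): s=d/(1+g["k1"]*(s**2).sum(1,keepdims=True))
    return s
def plane(g,uv,z):
    s=slopes(g,uv); V=g["view"]; R=V[:3,:3]; c=-R.T@V[:3,3]
    d=np.c_[s[:,0],-s[:,1],-np.ones(len(s))]@R
    t=(z-c[2])/d[:,2]; return c+t[:,None]*d
def proj(g,P):
    P=np.atleast_2d(P); V=g["view"]; p=P@V[:3,:3].T+V[:3,3]
    s=np.c_[p[:,0]/-p[:,2],-p[:,1]/-p[:,2]]; s=s*(1+g["k1"]*(s**2).sum(1,keepdims=True))
    K=g["camera_matrix"]; return s*[K[0,0],K[1,1]]+[K[0,2],K[1,2]]
def cloud(g):
    h,w=g["depth"].shape; u,v=np.meshgrid(np.arange(w),np.arange(h))
    s=slopes(g,np.c_[u.ravel(),v.ravel()]); z=g["depth"].ravel()[:,None]
    p=np.c_[s[:,0:1]*z,-s[:,1:]*z,-z]; V=g["view"]
    return ((p-V[:3,3])@V[:3,:3]).reshape(h,w,3)
def crop(g,x0,y0,x1,y1,name,k=4):
    c=g["frame"][y0:y1,x0:x1]; cv2.imwrite("pics/"+name,cv2.resize(c,None,fx=k,fy=k,interpolation=cv2.INTER_CUBIC))
def quat(yaw):  # tool down; jaw (tool y) direction at angle yaw+90deg ; tool x along yaw
    return [0.0,np.cos(yaw/2),np.sin(yaw/2),0.0]
E
python3 - <<'E'
from h import *
g=get_image("scene");s=get_image("side")
crop(g,110,190,360,290,"a_scene.png",3)
crop(s,200,160,380,320,"a_side.png",4)
crop(s,190,300,310,420,"b_side.png",4)
C=cloud(g)
for uv in [(213,215),(131,218),(224,227),(212,245),(216,259),(290,190),(320,215),(162,237),(166,263),(218,282),(257,273),(371,168),(409,200)]: print(uv,C[uv[1],uv[0]].round(3))
C=cloud(s)
for uv in [(248,290),(237,404),(276,280),(306,290),(331,288),(250,205),(290,183),(279,350),(335,332),(369,285),(362,245)]: print(uv,C[uv[1],uv[0]].round(3))
E
```

```text
(213, 215) [ 0.428 -0.278  0.008]
(131, 218) [ 0.341 -0.595  0.01 ]
(224, 227) [ 0.504 -0.249  0.01 ]
(212, 245) [ 0.572 -0.311  0.007]
(216, 259) [ 0.639 -0.31   0.006]
(290, 190) [0.491 0.026 0.114]
(320, 215) [0.565 0.126 0.011]
(162, 237) [ 0.488 -0.486  0.023]
(166, 263) [ 0.602 -0.488  0.01 ]
(218, 282) [ 0.755 -0.324  0.034]
(257, 273) [ 0.775 -0.188  0.056]
(371, 168) [0.39  0.432 0.017]
(409, 200) [0.609 0.497 0.015]
(248, 290) [ 0.427 -0.29   0.014]
(237, 404) [ 0.362 -0.616  0.014]
(276, 280) [ 0.506 -0.262  0.01 ]
(306, 290) [ 0.574 -0.321  0.019]
(331, 288) [ 0.641 -0.321  0.015]
(250, 205) [0.476 0.031 0.051]
(290, 183) [0.615 0.106 0.068]
(279, 350) [ 0.472 -0.499  0.022]
(335, 332) [ 0.614 -0.463  0.012]
(369, 285) [ 0.736 -0.343  0.03 ]
(362, 245) [ 0.76  -0.202  0.044]
```

View pics/a_scene.png

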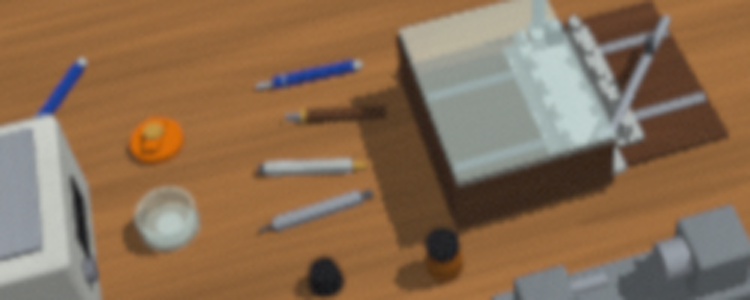

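View pics/a_side.png

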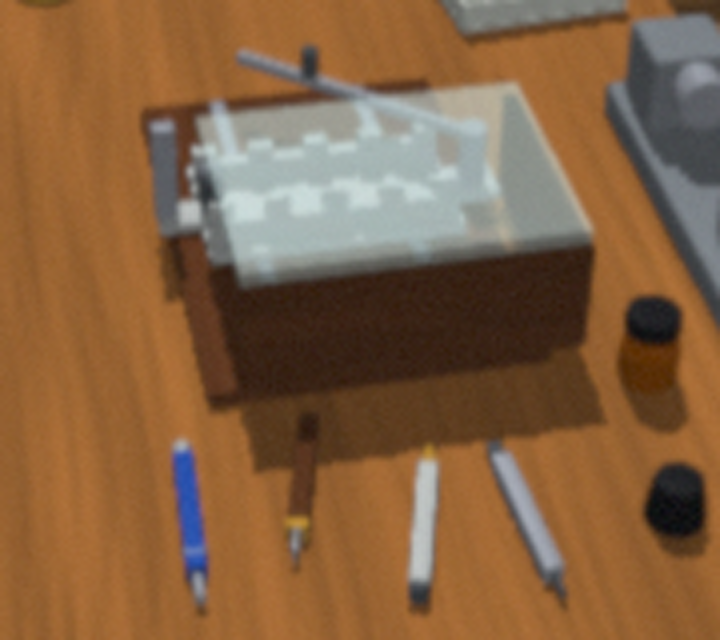

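View pics/b_side.png

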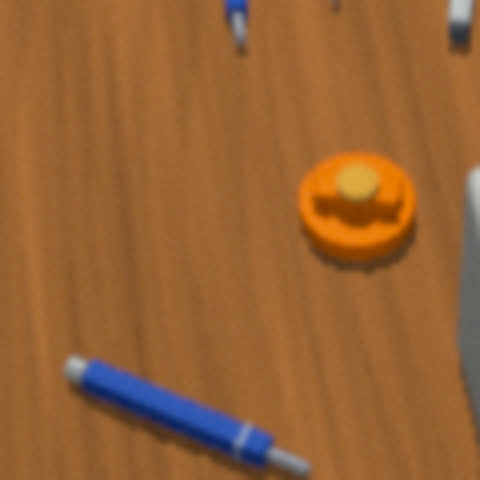

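Run:
```python
from h import *
g=get_image("scene");s=get_image("side")
crop(g,235,175,360,270,"c_scene.png",6)
crop(s,230,165,355,260,"c_side.png",6)
```

```text
(no output)
```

View pics/c_scene.png

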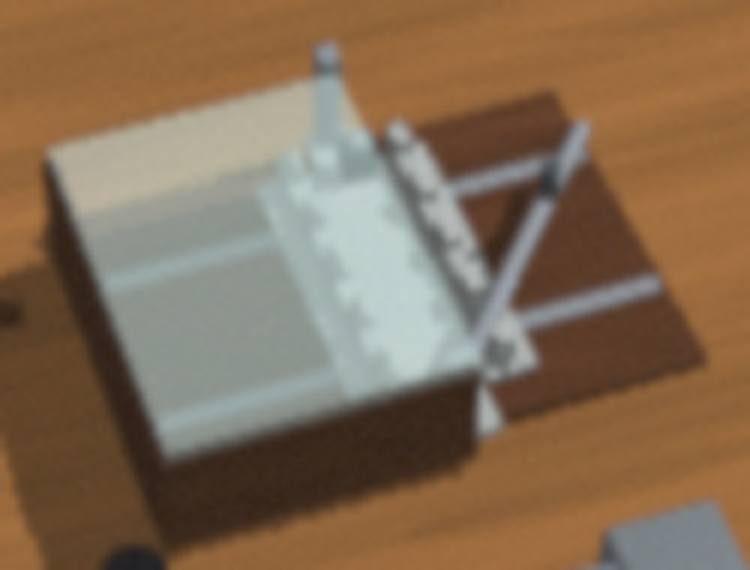

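View pics/c_side.png

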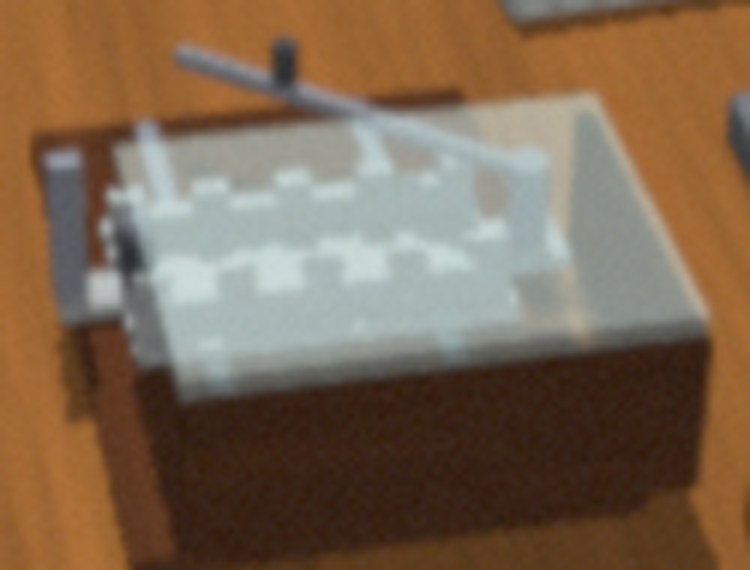

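Run:
```python
from h import *
from scipy.optimize import least_squares
g=get_image("scene");s=get_image("side")
f=lambda x,y,ox,oy:(x/6+ox-.42,y/6+oy-.42)
S=[[50,150],[345,78],[170,462],[478,365]];Sr=[[-.1,-.29],[-.1,-.095],[.15,-.29],[.15,-.095]]
T=[[183,402],[115,145],[710,322],[597,95]]
A=plane(g,[f(*p,235,175) for p in S],.112);B=plane(s,[f(*p,230,165) for p in T],.112)
print(A.round(4),B.round(4))
Sr=np.array(Sr)
def tr(q,p): c,n=np.cos(q[2]),np.sin(q[2]); return p@np.array([[c,n],[-n,c]])+q[:2]
for M in (A[:,:2],B[:,:2]):
    r=least_squares(lambda q:(tr(q,Sr)-M).ravel(),[.5,.1,0]);print(r.x.round(4),(tr(r.x,Sr)-M).round(4).tolist())
print("base",plane(g,[f(553,92,235,175),f(705,362,235,175)],.012).round(4))
print("base s",plane(s,[f(35,135,230,165),f(462,92,230,165)],.012).round(4))
print("handle",plane(g,[f(327,50,235,175)],.105).round(4),plane(s,[f(63,160,230,165)],.105).round(4))
print("hinge s",plane(s,[f(530,160,230,165)],.07).round(4), "knob",plane(s,[f(285,42,230,165)],.094),plane(g,[f(551,168,235,175)],.094))
```

```text
[[ 0.4802 -0.1583  0.112 ]
 [ 0.4797  0.038   0.112 ]
 [ 0.7341 -0.1528  0.112 ]
 [ 0.7243  0.0371  0.112 ]] [[ 0.4774 -0.1779  0.112 ]
 [ 0.4737  0.0301  0.112 ]
 [ 0.7248 -0.1615  0.112 ]
 [ 0.7223  0.0337  0.112 ]]
[0.5765 0.1331 0.0158] [[0.0009, -0.0001], [-0.0017, -0.0015], [-0.003, -0.0017], [0.0037, 0.0034]]
[0.5687 0.1227 0.0306] [[0.0002, 0.0077], [-0.0021, -0.0053], [0.0027, -0.0011], [-0.0008, -0.0013]]
base [[0.4473 0.2023 0.012 ]
 [0.6973 0.2057 0.012 ]]
base s [[0.4466 0.1961 0.012 ]
 [0.6922 0.1986 0.012 ]]
handle [[0.4455 0.0372 0.105 ]] [[0.4475 0.0316 0.105 ]]
hinge s [[0.6911 0.0418 0.07  ]] knob [[0.57880791 0.13945458 0.094     ]] [[0.57953511 0.14198028 0.094     ]]
```

View pics/w1.png

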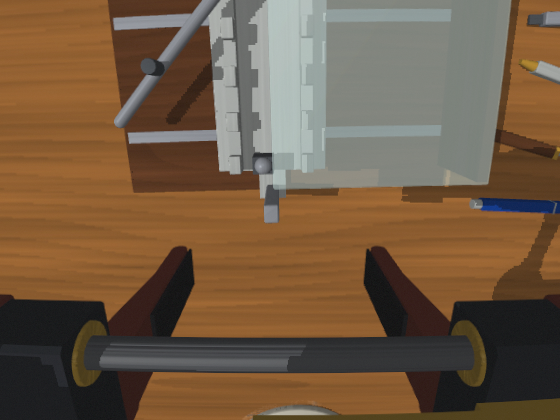

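Run:
```python
from h import *
g=get_image("wrist");crop(g,110,100,300,235,"w1c.png",4);crop(g,100,0,300,140,"w1d.png",4)
print(plane(g,[(271.5,214)],.105).round(4))
print("shelf cor",plane(g,[(490,183),(272,187)],.112).round(4))
print("knob",plane(g,[(152,67)],.094).round(4))
print("base near-left",plane(g,[(135,191)],.012).round(4))
```

```text
[[0.4491 0.0359 0.105 ]]
shelf cor [[ 0.4804 -0.1609  0.112 ]
 [ 0.4765  0.0351  0.112 ]]
knob [[0.5787 0.1381 0.094 ]]
base near-left [[0.447  0.2003 0.012 ]]
```

View pics/w1c.png

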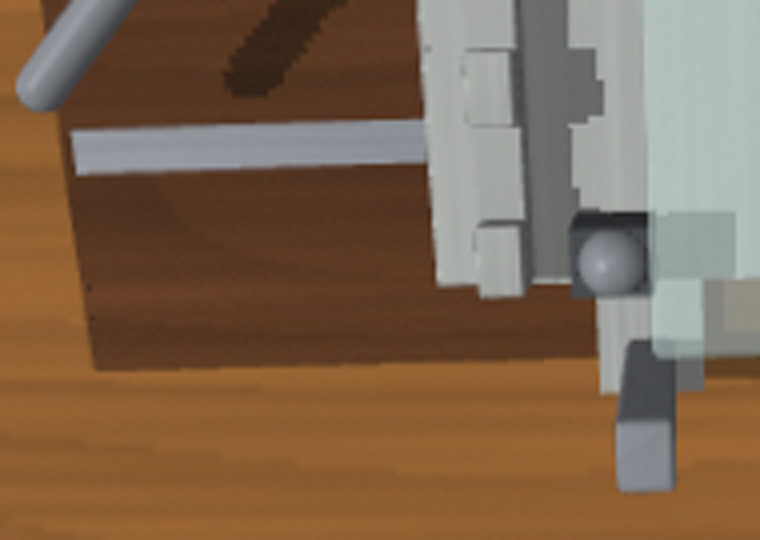

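View pics/w1d.png

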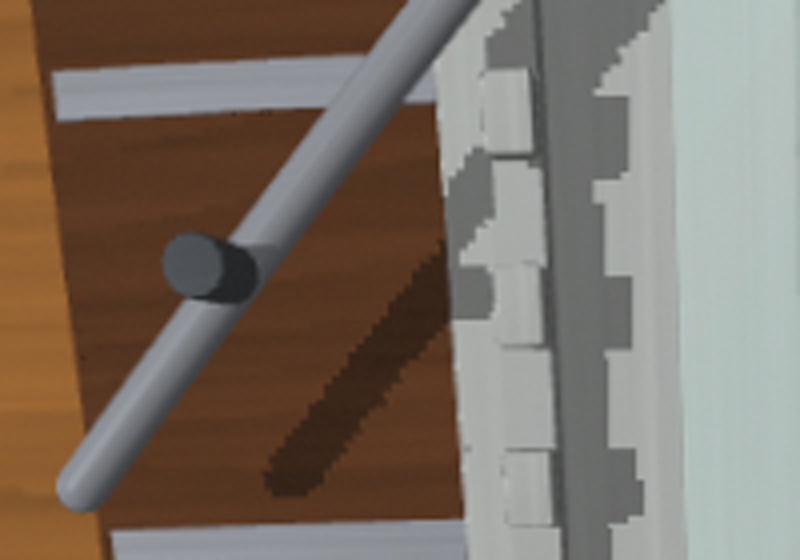

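Run:
```python
from h import *
yaw=0.02; q=quat(yaw)
move_to([0.448,0.036,0.15],q); move_l([0.448,0.036,0.082],0.08)
s=state();print(s["time"],s["ft_force"].round(1))
close(); s=state();print(s["finger_gap"],s["ft_force"].round(1))
d=np.array([-np.sin(yaw),np.cos(yaw),0])
p0=s["ee_pos"].copy()
move_l(p0+0.075*d,0.08); s=state();print(s["time"],s["ee_pos"].round(4),s["ft_force"].round(1))
base=s["ft_force"].copy()
for k in range(20):
    tgt=p0+(0.075+0.003*(k+1))*d
    move_l(tgt,0.03); s=state();print(k,s["ee_pos"].round(4),(s["ft_force"]).round(1),round((s["ee_pos"]-tgt)@d,4))
    if abs(s["ft_force"]@d)>18: break
print(s["time"],s["finger_gap"])
g=get_image("wrist");cv2.imwrite("pics/w2.png",g["frame"]);g=get_image("side");crop(g,200,140,380,280,"s2.png",4)
```

```text
4.6 [-0.2 -0.3  0.3]
0.013782686713959316 [ 0.7  1.7 -0.4]
6.8167 [0.4462 0.1105 0.082 ] [-2.4 -5.8  1.5]
0 [0.4462 0.1133 0.082 ] [-1.7 -4.8  1.4] -0.0008
1 [0.4461 0.1163 0.082 ] [-3.  -5.7  1.2] -0.0009
2 [0.446  0.1193 0.082 ] [-2.4 -6.   1.6] -0.0009
3 [0.4459 0.1223 0.082 ] [-2.  -4.4  1.3] -0.0009
4 [0.4459 0.1253 0.082 ] [-3.2 -5.3  1.6] -0.0009
5 [0.4458 0.1283 0.082 ] [-3.2 -6.   1.2] -0.0009
6 [0.4458 0.1291 0.082 ] [ -3.2 -13.5   2.3] -0.003
7 [0.4458 0.1292 0.0819] [ -3.  -26.4   4.3] -0.006
8.8167 0.014051061675032506
```

View pics/s2.png

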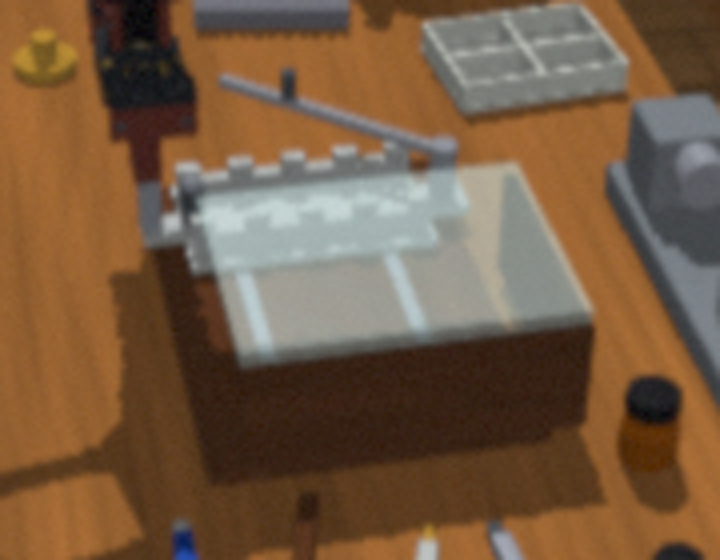

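Run:
```python
from h import *
s=state(); p=s["ee_pos"]; move_l(p+[0,0.0005,0],0.03)
gripper_open(); p=state()["ee_pos"]; move_l([p[0],p[1],0.16],0.15)
move_to([0.50,0.135,0.28],quat(0.02))
s=state();print(s["time"],s["ee_pos"])
g=get_image("wrist");cv2.imwrite("pics/w3.png",g["frame"])
```

```text
11.7167 [0.49977366 0.1349669  0.2781046 ]
```

View pics/w3.png

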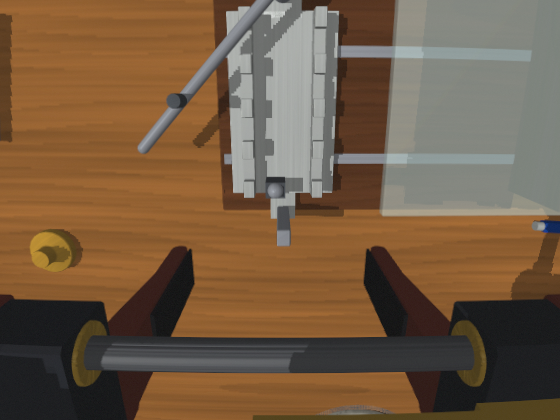

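Run:
```python
from h import *
g=get_image("wrist");crop(g,215,90,355,250,"w3c.png",5);crop(g,130,0,350,120,"w3d.png",3.6)
```

```text
(no output)
```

View pics/w3c.png

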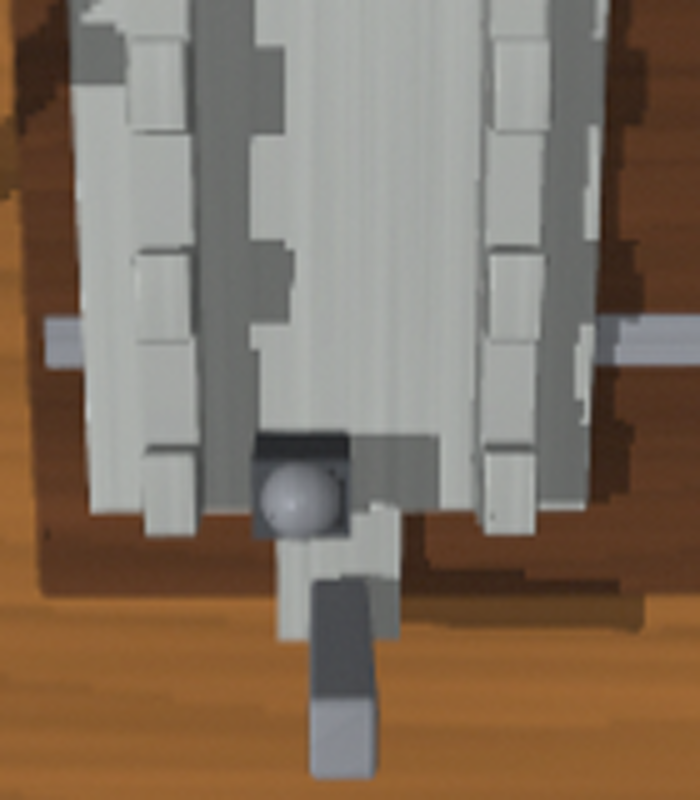

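View pics/w3d.png

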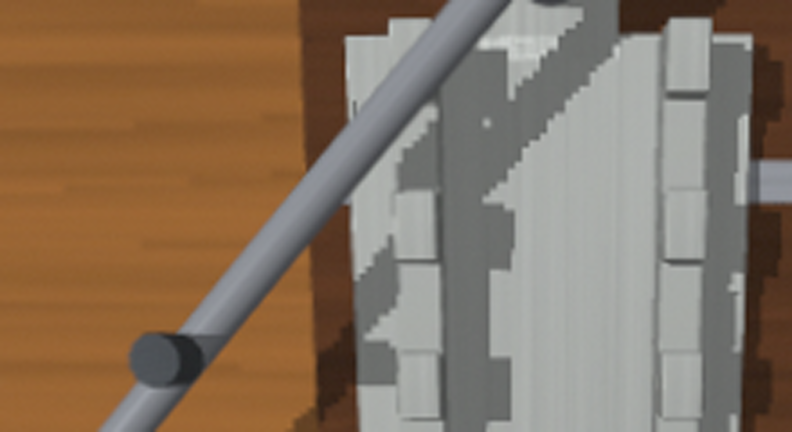

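Run:
```python
from h import *
from scipy.optimize import least_squares
g=get_image("wrist")
px=[(317,188.6),(249.2,188),(318.4,149.4),(247.6,150),(319.8,106.9),(246.6,106.6),(320.6,62.4),(246.1,62.4),(321.7,15.6)]
R=np.array([(-.088,-.038),(-.088,.038),(-.044,-.038),(-.044,.038),(0,-.038),(0,.038),(.044,-.038),(.044,.038),(.088,-.038)])
px=np.array(px)-.3
M=plane(g,px,.052)[:,:2]
def tr(q,p): c,n=np.cos(q[2]),np.sin(q[2]); return p@np.array([[c,n],[-n,c]])+q[:2]
r=least_squares(lambda q:(tr(q,R)-M).ravel(),[.5,.1,0]);print(r.x.round(4),((tr(r.x,R)-M)*1000).round(1).tolist())
print("handle",tr(r.x,np.array([[-.125,0]])),plane(g,[(343/5+215-.3,737/5+90-.3)],.105))
print("knob",plane(g,[(161/3.6+130-.3,358/3.6-.3)],.094))
h=tr(r.x,np.array([[.118,0]]))[0]; k=plane(g,[(161/3.6+130-.3,358/3.6-.3)],.094)[0,:2]
v=k-h; print("hinge",h,"r",np.hypot(*v),"ang",np.arctan2(v[1],-v[0])+r.x[2])
```

```text
[0.5713 0.1317 0.0213] [[-0.3, -0.2], [-1.1, 0.5], [0.2, -0.0], [0.7, -0.1], [-0.1, 0.1], [-0.5, -0.0], [0.2, -0.3], [0.2, 0.6], [0.7, -0.4]]
handle [[0.44636486 0.12900466]] [[0.44725738 0.12896891 0.105     ]]
knob [[0.5777086  0.23249869 0.094     ]]
hinge [0.68930951 0.13419107] r 0.14872508271902152 ang 0.7434985627341528
```

```bash
cat >> h.py <<'E'
RK=np.array([0.5713,0.1317,0.0213])
def rk(x,y,z=0): 
    c,n=np.cos(RK[2]),np.sin(RK[2]); return np.array([RK[0]+c*x-n*y,RK[1]+n*x+c*y,z])
def knob(a,z,r=0.1495): return rk(0.118-r*np.cos(a), r*np.sin(a), z)
E
python3 - <<'E'
from h import *
for yw in (0.02,-.4,-.72,-1.3):
    for o in (0,np.pi,-np.pi):
        j=inverse_kinematics(knob(.7435,.083),quat(yw+o));print(yw,o,None if j is None else j.round(2))
a=.7435; yw=RK[2]-a
move_to(knob(a,0.15),quat(yw)); move_l(knob(a,.083),0.08)
close(); s=state();print(s["time"],s["finger_gap"],s["ee_pos"],s["ft_force"].round(1))
for b in np.arange(a+.08,1.31,.08):
    move_l(knob(b,.083),0.08,quat(RK[2]-b)); 
s=state();print(b,s["time"],s["finger_gap"],s["ee_pos"],s["ft_force"].round(1))
E
```

```text
0.02 0 [ 0.33  0.17  1.41 -0.    1.57  1.88]
0.02 3.141592653589793 [ 0.33  0.17  1.41 -0.    1.57 -1.26]
0.02 -3.141592653589793 [ 0.33  0.17  1.41 -0.    1.57 -1.26]
-0.4 0 [ 0.33  0.17  1.41 -0.    1.57  2.3 ]
-0.4 3.141592653589793 [ 0.33  0.17  1.41 -0.    1.57 -0.84]
-0.4 -3.141592653589793 [ 0.33  0.17  1.41 -0.    1.57 -0.84]
-0.72 0 [ 0.33  0.17  1.41 -0.    1.57  2.62]
-0.72 3.141592653589793 [ 0.33  0.17  1.41 -0.    1.57 -0.52]
-0.72 -3.141592653589793 [ 0.33  0.17  1.41 -0.    1.57 -0.52]
-1.3 0 None
-1.3 3.141592653589793 [ 0.33  0.17  1.41 -0.    1.57  0.06]
-1.3 -3.141592653589793 [ 0.33  0.17  1.41 -0.    1.57  0.06]
14.8333 0.013069970944843634 [0.57710158 0.23310395 0.08298188] [-0.1 -0.5 -0.3]Traceback (most recent call last):
  File "<stdin>", line 9, in <module>
bench.IKError: the arm cannot follow that straight line within its joint ranges
```

Run:
```python
from h import *
a=.7435
for b in np.arange(a+.08,1.32,.08):
    move_l(knob(b,.083),0.08)
s=state();print(b,s["time"],s["finger_gap"],s["ee_pos"],s["ft_force"].round(1))
gripper_open(); p=state()["ee_pos"]; move_l([p[0],p[1],.2],.2)
# go look at tools
move_to([0.44,-0.26,0.30],quat(np.pi/1*0+0.0)); s=state();print(s["time"],s["joint_pos"].round(2))
g=get_image("wrist");cv2.imwrite("pics/w4.png",g["frame"])
g=get_image("side");crop(g,200,140,380,280,"s4.png",4)
```

```text
Traceback (most recent call last):
bench.IKError: the arm cannot follow that straight line within its joint ranges
```

Run:
```python
from h import *
a=.7435
st=state();print(st["time"],st["joint_pos"].round(2))
for i,b in enumerate(np.arange(a+.08,1.32,.08)):
    move_l(knob(b,.083),0.08,quat(max(-.72+.08*(i+1),-.35)))
s=state();print(b,s["time"],s["finger_gap"],s["ee_pos"],s["ft_force"].round(1))
gripper_open(); p=state()["ee_pos"]; move_l([p[0],p[1],.2],.2)
move_to([0.44,-0.26,0.30],quat(np.pi/1*0+0.0)); s=state();print(s["time"],s["joint_pos"].round(2))
g=get_image("wrist");cv2.imwrite("pics/w4.png",g["frame"])
g=get_image("side");crop(g,200,140,380,280,"s4.png",4)
```

```text
15.7333 [ 0.35  0.26  1.3  -0.    1.58  2.64]
1.3034999999999997 18.0583 0.013175511952804595 [0.64678748 0.27692385 0.08298099] [ 1.5 -4.5 -0.2]
22.1 [-0.6  -0.12  1.32  0.    1.95  0.97]
```

View pics/w4.png

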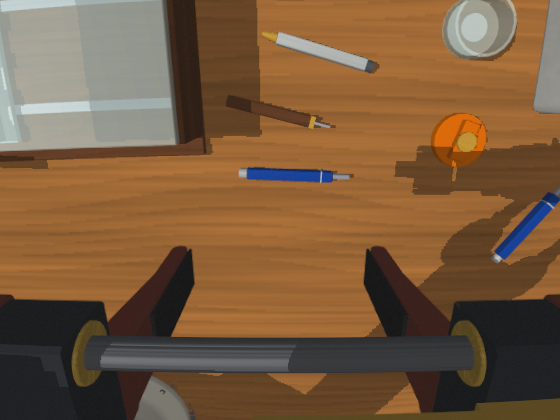

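View pics/s4.png

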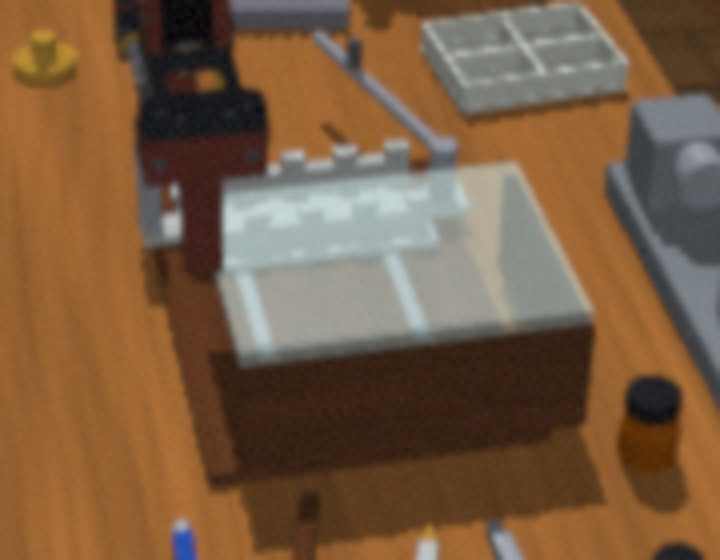

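Run:
```python
from h import *
g=get_image("wrist")
crop(g,215,20,395,195,"w4c.png",4.4)
C=cloud(g); Z=C[...,2]
print("z screwdriver",C[175,290],C[112,275],C[52,322], C[140,300])
hsv=cv2.cvtColor(g["frame"],cv2.COLOR_BGR2HSV)
m=cv2.inRange(hsv,(105,120,40),(130,255,255));n,l,st,ce=cv2.connectedComponentsWithStats(m)
for i in range(1,n):
    if st[i,4]>100:
        c=max(cv2.findContours((l==i).astype(np.uint8),0,1)[0],key=cv2.contourArea)
        P=plane(g,c[:,0],.012)[:,:2].astype(np.float32);(cx,cy),(w,h),a=cv2.minAreaRect(P)
        print(st[i],(cx,cy),w,h,a, np.hypot(cx,cy))
```

```text
z screwdriver [ 0.42781081 -0.27400897  0.01299229] [ 0.50594513 -0.255027    0.01567141] [ 0.57446126 -0.30994557  0.01237438] [ 0.47074272 -0.28667462  0.00100872]
[247 168  74  14 817] (0.4286364018917084, -0.2656331956386566) 0.09320832788944244 0.014630798250436783 87.7911376953125 0.5042719104331264
[322 171  11  11 111] (0.4263707995414734, -0.3213181495666504) 0.013070918619632721 0.012999113649129868 0.1723633110523224 0.5338889509463289
[542 193  18  13 131] (0.3975120484828949, -0.6292835474014282) 0.02259078435599804 0.013544202782213688 63.240745544433594 0.7443209064101269
[495 201  57  58 938] (0.35213616490364075, -0.5973739624023438) 0.022381123155355453 0.09331619739532471 54.59357452392578 0.6934374734533179
```

View pics/w4c.png

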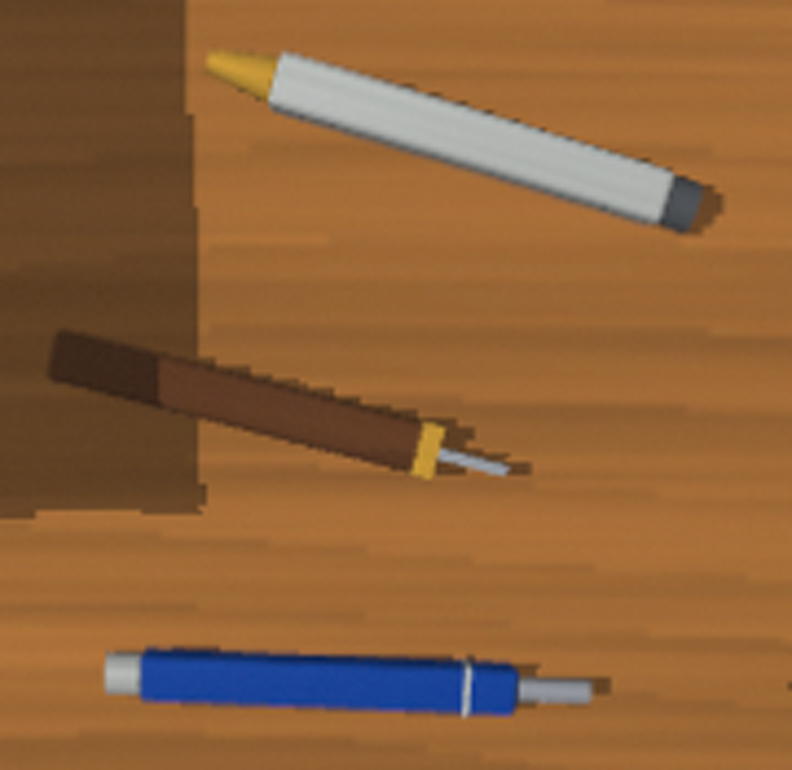

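```bash
cat >> h.py <<'E'
def axis(g,ends,z=.014):
    """ends: shank end centres on top face (px), first = end toward +y. -> centre, angle(of +y direction), length"""
    P=plane(g,ends,z); v=P[0]-P[1]; return P.mean(0)[:2],np.arctan2(v[1],v[0]),np.linalg.norm(v)
E
python3 - <<'E'
from h import *
g=get_image("wrist")
f=lambda x,y:(x/4.4+215-.4,y/4.4+20-.4)
print("sd",axis(g,[f(141,675),f(518,690)]))
print("kn",axis(g,[f(56,355),f(428,450)]), plane(g,[f(508,468)],.007))
print("pv",axis(g,[f(276,80),f(666,198)]), plane(g,[f(715,200)],.007))
E
```

```text
sd (array([ 0.42838896, -0.27349367]), np.float64(1.5318354524004396), np.float64(0.10923997843328909))
kn (array([ 0.50694373, -0.24891712]), np.float64(1.3270149252824104), np.float64(0.10541972195483496)) [[ 0.48888385 -0.32351305  0.007     ]]
pv (array([ 0.57516062, -0.30998677]), np.float64(1.3028516716155527), np.float64(0.10808990002030665)) [[ 0.56113727 -0.37719291  0.007     ]]
```

```bash
cat >> h.py <<'E'
BX=[-.066,-.022,.022,.066]
def pick(c,th,off,dx=0,zt=.007):
    """off along tool +x (≈+y). """
    u=np.array([np.cos(th),np.sin(th)]); n=np.array([u[1],-u[0]])
    p=c+off*u+dx*n; q=quat(th)
    move_to([*p,.10],q); move_l([*p,zt+.008],.12); 
    f0=state()["ft_force"]; close(); s=state(); print("grip",s["time"],round(s["finger_gap"],4),s["ee_pos"].round(4),(s["ft_force"]-f0).round(1))
    p=s["ee_pos"]; move_l([p[0],p[1],.2],.2); s=state(); print("lift",s["time"],round(s["finger_gap"],4),s["ft_force"].round(1))
def carry(b,off,z=.16,th=RK[2]+np.pi/2):
    p=rk(BX[b],off); move_to([p[0],p[1],z],quat(th)); s=state(); print("above",s["time"],round(s["finger_gap"],4),s["ee_pos"].round(4))
def place(b,off,zt=.056):
    p=rk(BX[b],off); move_l([p[0],p[1],zt+.008],.12); s=state(); print("down",round(s["finger_gap"],4),s["ft_force"].round(1))
    gripper_open(); move_l([p[0],p[1],.2],.2); print(state()["time"])
E
python3 - <<'E'
from h import *
pick(np.array([.4284,-.2735]),1.532,.020)
carry(1,.020)
g=get_image("wrist");cv2.imwrite("pics/w5.png",g["frame"])
g=get_image("side");cv2.imwrite("pics/s5.png",g["frame"])
E
```

```text
grip 25.65 0.0135 [ 0.4291 -0.2535  0.015 ] [-0.1  1.4 -1.4]
lift 26.725 0.0137 [-0.3 -0.1 -1.3]
above 28.2917 0.014 [0.5491 0.1502 0.1601]
```

View pics/w5.png

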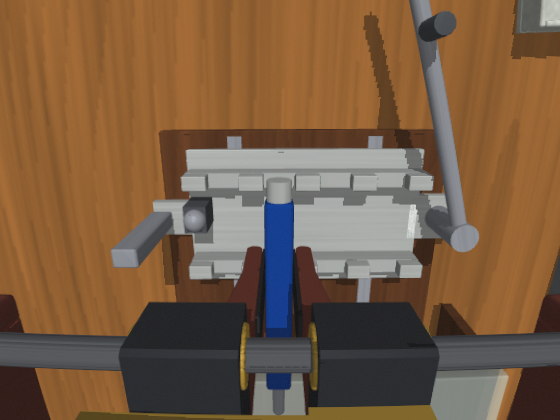

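View pics/s5.png

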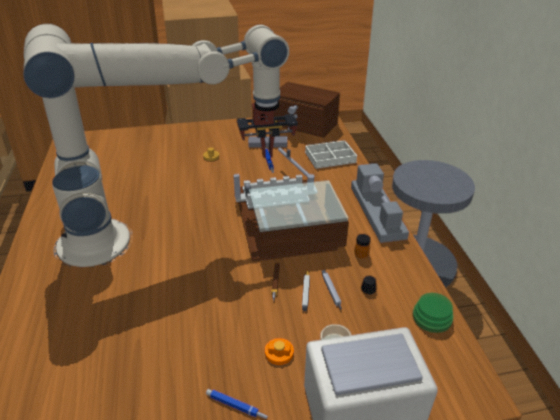

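Run:
```python
from h import *
g=get_image("wrist");C=cloud(g)
for v in (190,205,220,240,260,280,310,330,370,382): print(v,C[v,279].round(4))
```

```text
190 [0.5484 0.1917 0.1577]
205 [0.5485 0.1847 0.1585]
220 [0.5486 0.1779 0.16  ]
240 [0.5489 0.1672 0.1583]
260 [0.5491 0.1566 0.1581]
280 [0.5493 0.1466 0.1599]
310 [0.5496 0.128  0.1578]
330 [0.5499 0.1171 0.1596]
370 [0.5486 0.1732 0.2495]
382 [0.5505 0.0833 0.1604]
```

Run:
```python
from h import *
g=get_image("wrist");C=cloud(g)
c,n=np.cos(RK[2]),np.sin(RK[2])
for uv in [(195,205),(207,203),(207,212),(211,200),(211,222),(212,212),(205,225),(187,205),(197,218)]:
    p=C[uv[1],uv[0]]; d=p[:2]-RK[:2]; print(uv,(np.array([c*d[0]+n*d[1],-n*d[0]+c*d[1],p[2]])*1000).round(1))
crop(g,110,130,300,300,"w5c.png",4)
```

```text
(195, 205) [-88.1  20.   48.2]
(207, 203) [-80.   19.4  40.9]
(207, 212) [-79.6  13.   44.8]
(211, 200) [-80.1  16.8  23.2]
(211, 222) [-80.   -1.   29.8]
(212, 212) [-79.7   6.2  24. ]
(205, 225) [-80.2   4.7  52.6]
(187, 205) [-94.7  19.7  47.3]
(197, 218) [-84.9  12.4  57.8]
```

View pics/w5c.png

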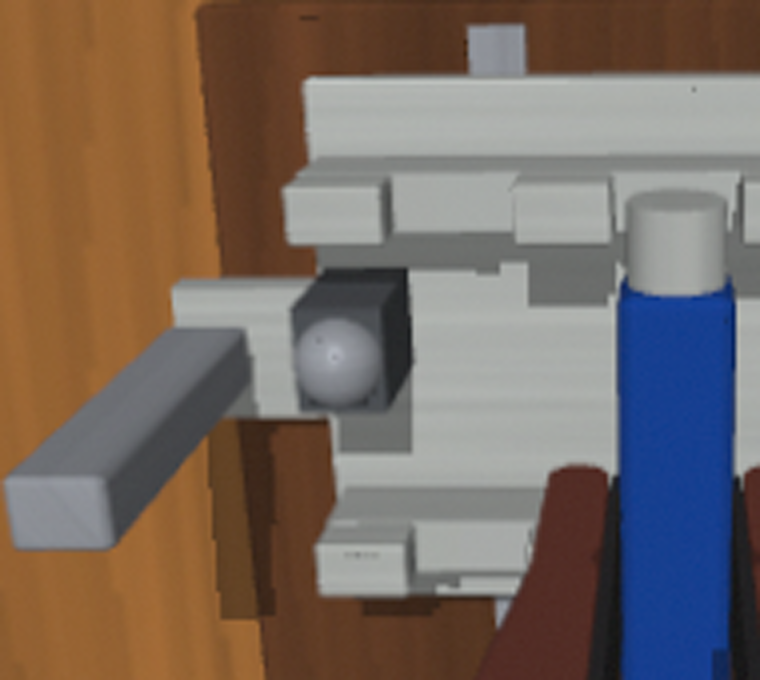

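Run:
```python
from h import *
p=rk(BX[2],.02); move_l([p[0],p[1],.16],.2)
place(2,.02,.055)
g=get_image("wrist");crop(g,100,100,480,420,"w6.png",2)
move_to([0.55,-0.27,0.28],quat(RK[2]+np.pi/2)); print(state()["time"])
g=get_image("wrist");cv2.imwrite("pics/w7.png",g["frame"])
```

```text
down 0.0134 [-0.1  0.7 -1.8]
31.8583
33.5
```

View pics/w6.png

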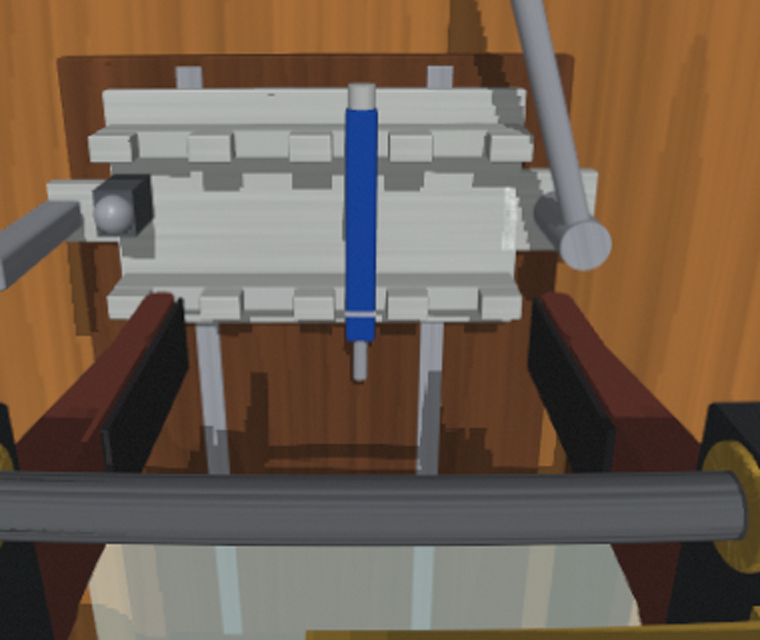

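View pics/w7.png

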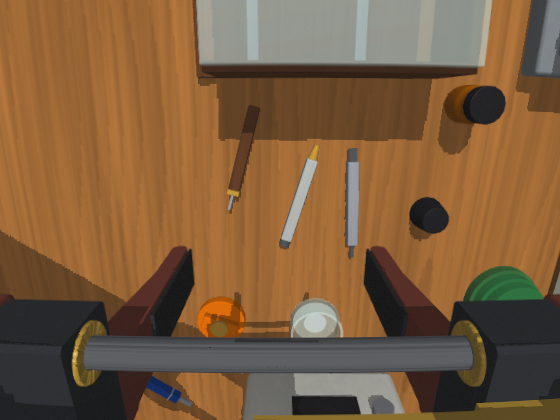

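Run:
```python
from h import *
g=get_image("wrist");crop(g,215,95,395,265,"w7c.png",4.4)
```

```text
(no output)
```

View pics/w7c.png

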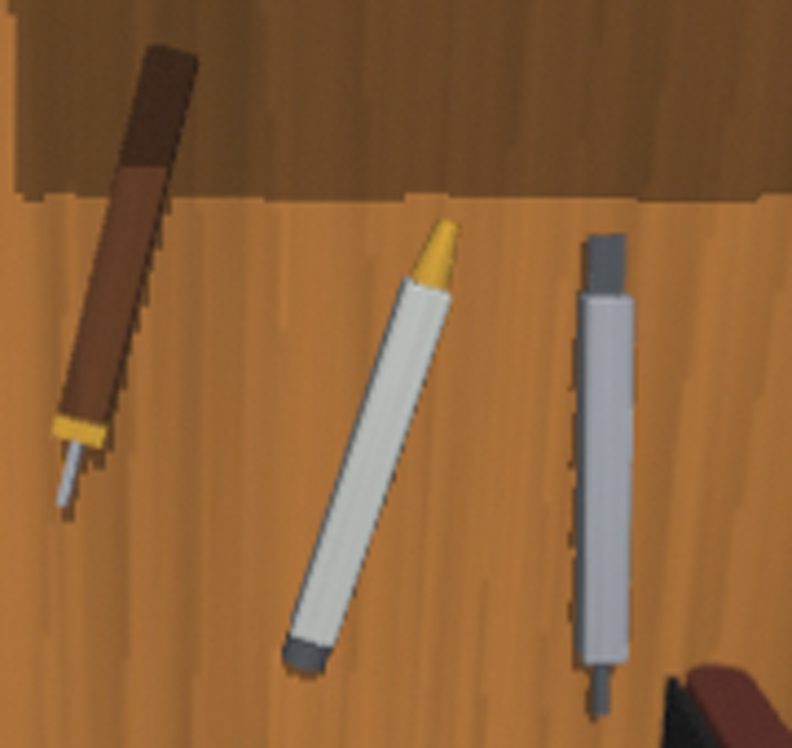

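Run:
```python
from h import *
g=get_image("wrist")
f=lambda x,y:(x/4.4+215-.4,y/4.4+95-.4)
for n,e in dict(sb=[(607,295),(604,662)],pv=[(429,288),(313,642)],kn=[(172,52),(80,432)]).items(): print(n,axis(g,[f(*q) for q in e]))
c,th,L=axis(g,[f(607,295),f(604,662)])
pick(c,th,-.025)
carry(3,-.025)
g=get_image("wrist");cv2.imwrite("pics/w8.png",g["frame"])
```

```text
sb (array([ 0.64332421, -0.31228723]), np.float64(1.6483386959226514), np.float64(0.10902635164942297))
pv (array([ 0.57592482, -0.30971077]), np.float64(1.304669641427517), np.float64(0.10871027278337582))
kn (array([ 0.5071633 , -0.24836055]), np.float64(1.3298523570879974), np.float64(0.10666386760111501))
grip 36.5 0.0133 [ 0.6453 -0.3372  0.015 ] [-0.2 -1.4 -2.5]
lift 37.575 0.0133 [-0.6  0.1 -1.9]
above 39.2167 0.0133 [0.6382 0.107  0.1601]
```

View pics/w8.png

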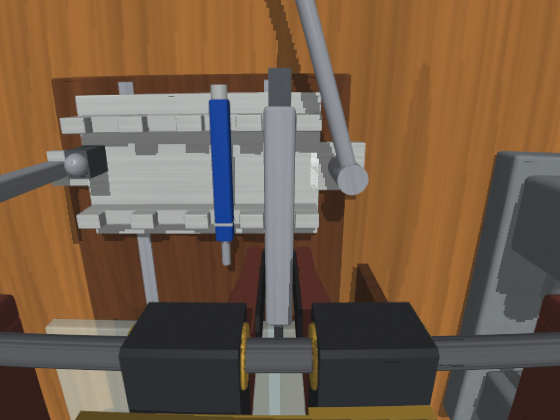

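Run:
```python
from h import *
g=get_image("wrist");C=cloud(g)
for v in (90,112,200,300): print(C[v,280].round(4))
place(3,-.025,.056)
g=get_image("wrist");crop(g,60,60,440,380,"w9.png",2)
move_to([0.55,-0.27,0.28],quat(RK[2]+np.pi/2)); print(state()["time"])
g=get_image("wrist");crop(g,215,95,395,265,"w10.png",4.4)
```

```text
[0.637  0.1924 0.1529]
[0.6372 0.1833 0.1591]
[0.638  0.1439 0.1583]
[0.6391 0.0911 0.1582]
down 0.0137 [-0.4  0.2 -0.5]
42.3083
43.8333
```

View pics/w9.png

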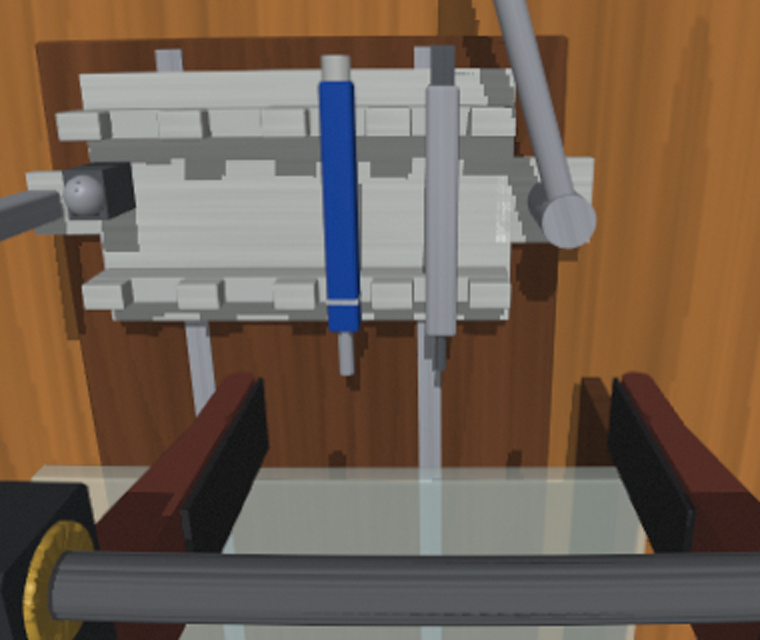

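View pics/w10.png

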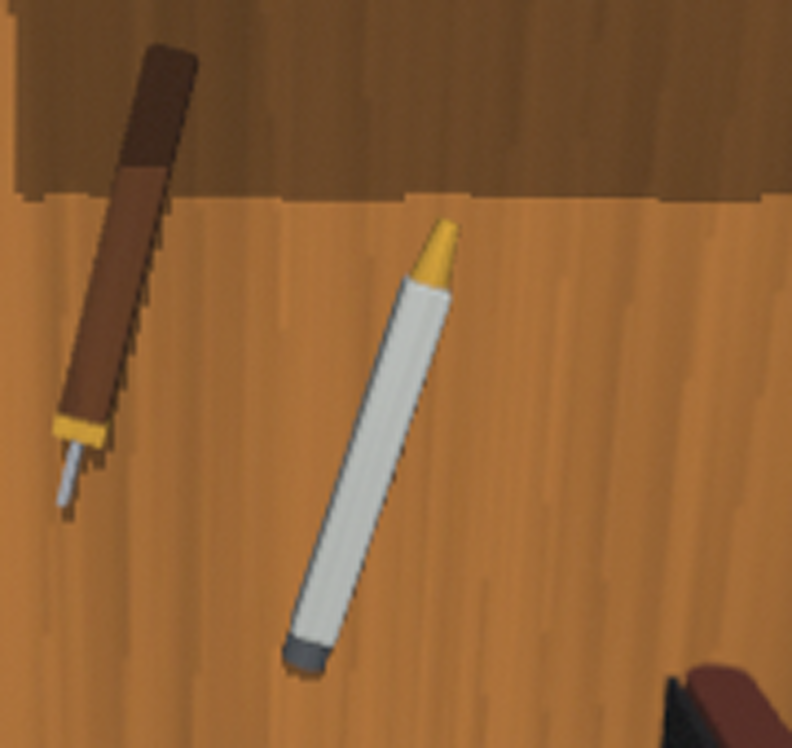

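Run:
```python
from h import *
pick(np.array([.5757,-.3098]),1.304,-.025,0,.008)
carry(1,-.025)
g=get_image("wrist");cv2.imwrite("pics/w11.png",g["frame"]);C=cloud(g)
for v in (90,112,200,300): print(C[v,280].round(4))
```

```text
grip 46.65 0.0138 [ 0.5691 -0.3339  0.016 ] [-0.9  0.  -0.9]
lift 47.7167 0.0136 [ 1.3  0.7 -1.7]
above 49.3417 0.0132 [0.5502 0.1053 0.1601]
[0.5489 0.1908 0.1555]
[0.5491 0.1817 0.1577]
[0.55   0.1425 0.1586]
[0.5511 0.0888 0.157 ]
```

View pics/w11.png

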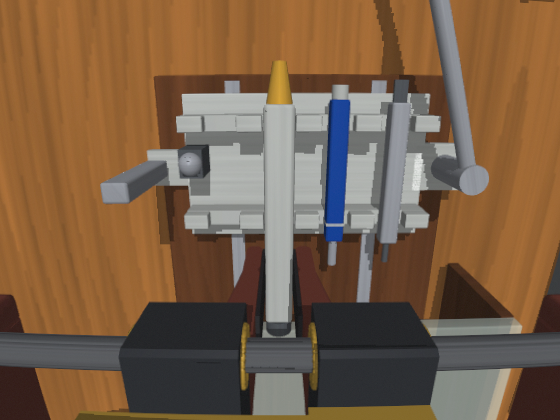

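Run:
```python
from h import *
place(1,-.025,.0565)
g=get_image("wrist");crop(g,90,60,470,380,"w12.png",2)
move_to([0.55,-0.27,0.28],quat(RK[2]+np.pi/2)); print(state()["time"])
g=get_image("wrist");crop(g,215,95,395,265,"w13.png",4.4)
```

```text
down 0.0136 [-0.1 -0.4 -1.5]
52.3667
53.85
```

View pics/w12.png

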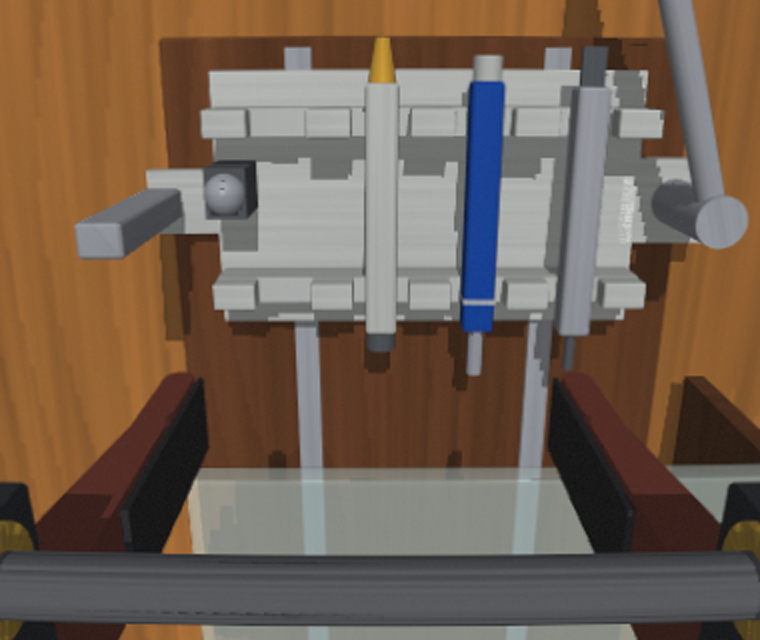

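View pics/w13.png

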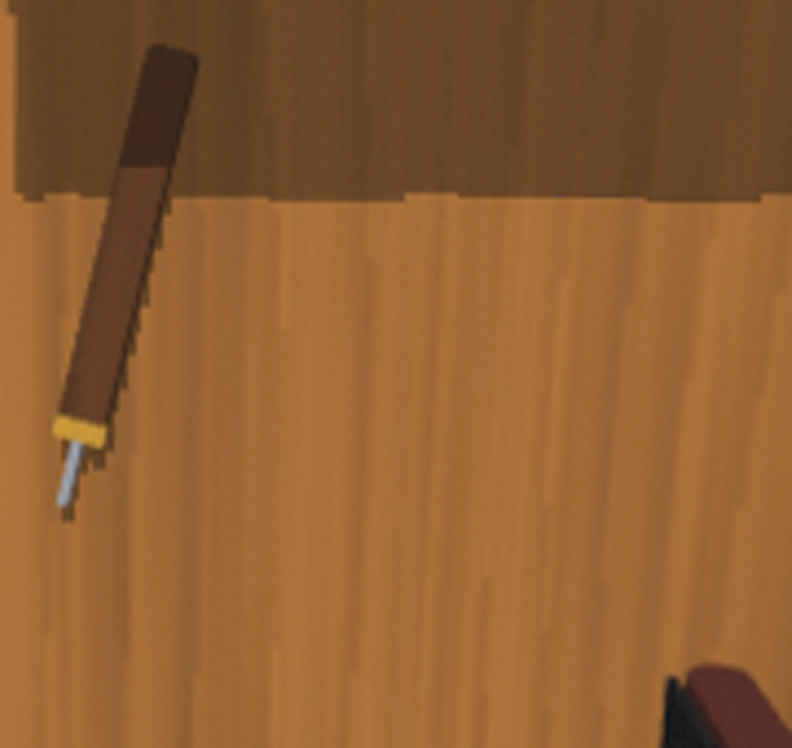

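Run:
```python
from h import *
pick(np.array([.5068,-.2500]),1.329,-.025,0,.008)
carry(0,-.025)
g=get_image("wrist");cv2.imwrite("pics/w14.png",g["frame"]);C=cloud(g)
for v in (105,112,118,200,300): print(C[v,280].round(4))
```

```text
grip 56.65 0.0133 [ 0.5008 -0.2743  0.016 ] [-1.3  0.2  0.2]
lift 57.7167 0.0135 [ 0.4  0.7 -0.8]
above 59.1417 0.0137 [0.5061 0.1044 0.16  ]
[0.505  0.1837 0.1568]
[0.505  0.1808 0.1578]
[0.5051 0.1783 0.1574]
[0.5059 0.1414 0.1575]
[0.507  0.0885 0.1577]
```

View pics/w14.png

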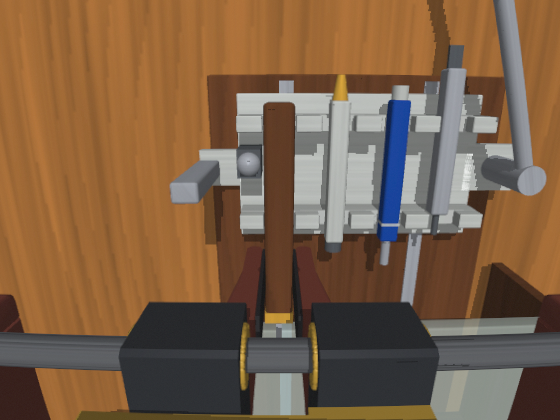

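Run:
```python
from h import *
place(0,-.025,.0565)
g=get_image("wrist");crop(g,140,60,520,380,"w15.png",2)
p=rk(0,-.06); move_to([p[0],p[1],.3],quat(RK[2]+np.pi/2)); print(state()["time"])
g=get_image("wrist");crop(g,120,80,440,320,"w16.png",2.5)
```

```text
down 0.0135 [-0.5  0.9 -0.8]
62.175
62.7917
```

View pics/w16.png

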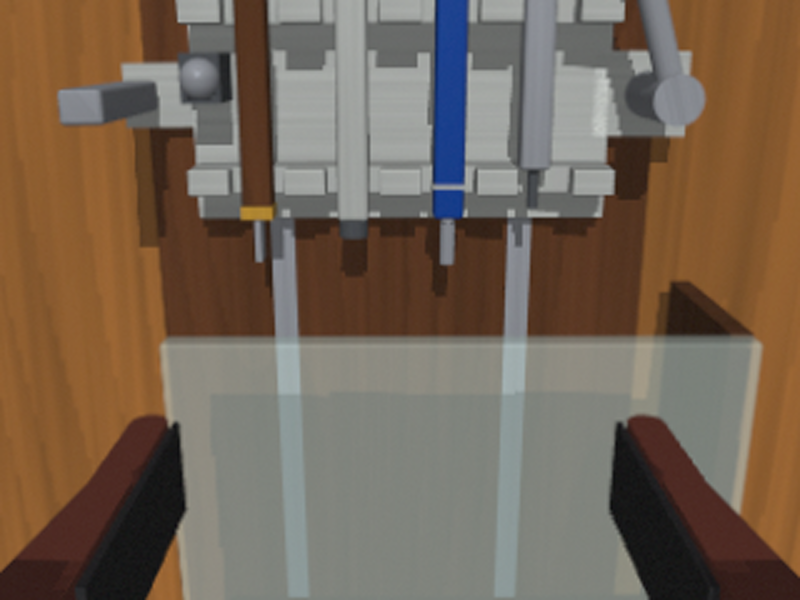

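Run:
```python
from h import *
p=rk(0,-.14); move_to([p[0],p[1],.3],quat(RK[2]+np.pi/2)); print(state()["time"])
g=get_image("wrist");crop(g,140,0,440,220,"w17.png",2.6);cv2.imwrite("pics/w17f.png",g["frame"])
```

```text
63.2583
```

View pics/w17.png

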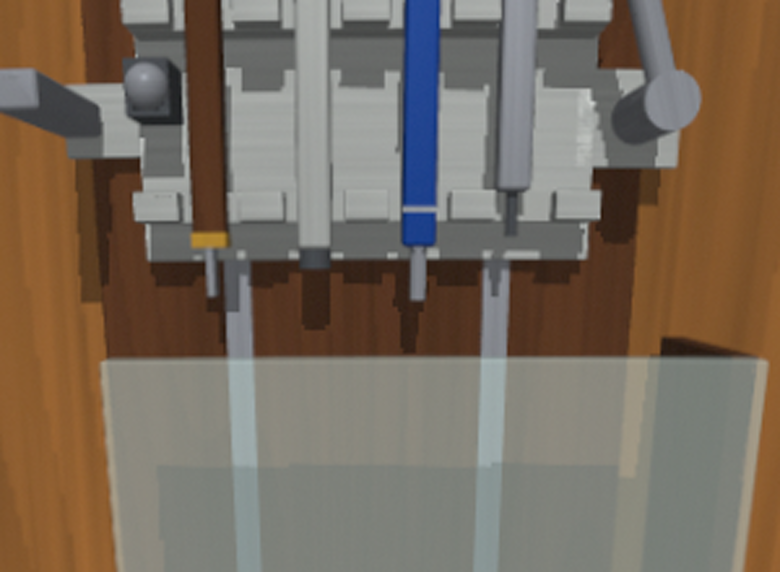

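View pics/w15.png

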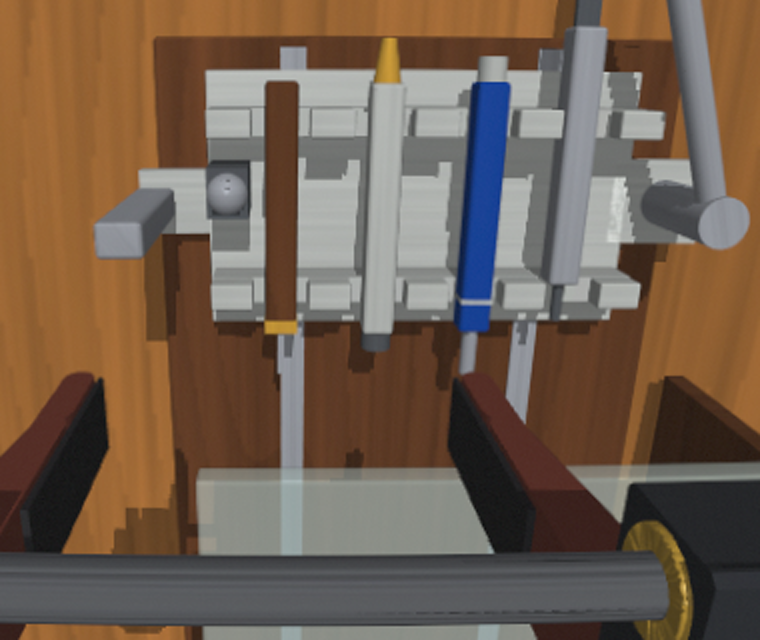

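Run:
```python
from h import *
g=get_image("wrist");C=cloud(g)
c,n=np.cos(RK[2]),np.sin(RK[2])
def r(p): d=p[:2]-RK[:2]; return (np.array([c*d[0]+n*d[1],-n*d[0]+c*d[1],p[2]])*1000).round(1)
for nm,x in (("sb",(514,519)),("bl",(419,422))):
  for y in (10,60,120,175,183):
    u=x[0]+(x[1]-x[0])*(183-y)/173; print(nm,y,r(C[int(y/2.6),int(u/2.6+140)]))
print(r(plane(g,[(514/2.6+140-.3,187/2.6-.3)],.054)[0]),r(plane(g,[(420/2.6+140-.3,243/2.6-.3)],.054)[0]))
```

```text
sb 10 [60.5 37.9 53.3]
sb 60 [61.  18.5 54.3]
sb 120 [61.2 -3.6 51.9]
sb 175 [ 60.6 -24.9  54.8]
sb 183 [ 60.9 -27.9  53.7]
bl 10 [22.4 37.4 54. ]
bl 60 [21.7 18.6 52.7]
bl 120 [22.  -4.1 54.1]
bl 175 [ 22.4 -25.   52.8]
bl 183 [ 22.4 -28.2  54.4]
[ 61.3 -29.6  54. ] [ 23. -52.  54.]
```

Run:
```python
from h import *
p=rk(0.03,0.03); move_to([p[0],p[1],.3],quat(RK[2]+np.pi/2)); print(state()["time"])
g=get_image("wrist");crop(g,140,20,440,240,"w18.png",2.6)
c,n=np.cos(RK[2]),np.sin(RK[2]);C=cloud(g).copy();d=C[...,:2]-RK[:2]
X=c*d[...,0]+n*d[...,1];Y=-n*d[...,0]+c*d[...,1];Z=C[...,2]
m=(X>.048)&(X<.075)&(Z>.043)&(Z<.058)&(Y>.05)&(Y<.12)
print(np.sort(Y[m])[-30::5], [(round(a,3),X[m&(abs(Y-a)<.003)].mean().round(4),Z[m&(abs(Y-a)<.003)].mean().round(4),X[m&(abs(Y-a)<.003)].min().round(4),X[m&(abs(Y-a)<.003)].max().round(4)) for a in (.06,.07,.078,.085,.09,.094)])
m=(Z>.057)&(Z<.071)&(Y>.08)&(Y<.13)&(X>0)&(X<.12)
for a in (.09,.10,.11,.12): k=m&(abs(Y-a)<.002); print("bar",a,X[k].min(),X[k].max())
```

```text
64.0833
[0.09111828 0.09126264 0.09222345 0.09236152 0.09336735 0.09348456] [(0.06, np.float64(0.0608), np.float64(0.0534), np.float64(0.0539), np.float64(0.0677)), (0.07, np.float64(0.0605), np.float64(0.0534), np.float64(0.0539), np.float64(0.0673)), (0.078, np.float64(0.0605), np.float64(0.0509), np.float64(0.0539), np.float64(0.0672)), (0.085, np.float64(0.0605), np.float64(0.0483), np.float64(0.0558), np.float64(0.0651)), (0.09, np.float64(0.0607), np.float64(0.048), np.float64(0.0559), np.float64(0.066)), (0.094, np.float64(0.0609), np.float64(0.0481), np.float64(0.0559), np.float64(0.066))]
bar 0.09 0.08493492848363679 0.09813217575222473
bar 0.1 0.08224408069297012 0.09419002640973373
bar 0.11 0.07892706306862486 0.09187003730924986
bar 0.12 0.07619101834621211 0.08810487723365494
```

View pics/w18.png

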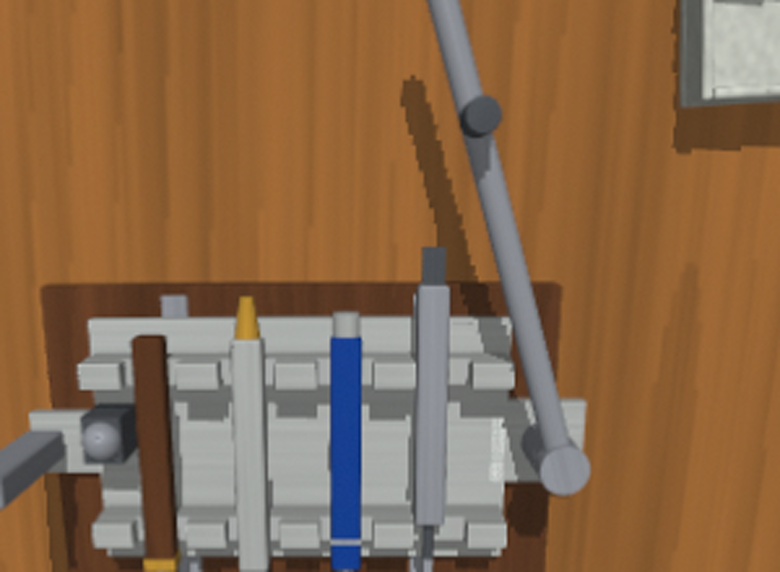

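Run:
```python
from h import *
close()
q=quat(RK[2]+np.pi/2); p=rk(.053,.111)
move_to([p[0],p[1],.16],q); move_l([p[0],p[1],.050],.12); s=state();print(s["time"],s["ft_force"].round(1)); f0=s["ft_force"]
for y in np.arange(.107,.0805,-.0033):
    p=rk(.053,y,.050); move_l(p,.04); f=state()["ft_force"]-f0
    if np.linalg.norm(f)>12: print("stop",y,f); break
print(y,f.round(1))
p=rk(.053,y+.015); move_l([p[0],p[1],.05],.1); move_l([p[0],p[1],.16],.2)
p=rk(0.03,0.0); move_to([p[0],p[1],.3],q); gripper_open(); print(state()["time"])
g=get_image("wrist");crop(g,140,20,440,240,"w19.png",2.6)
```

```text
67.2333 [-0.9  0.2 -0.1]
0.08060000000000002 [ 1.2 -0.  -0.4]
72.575
```

View pics/w19.png

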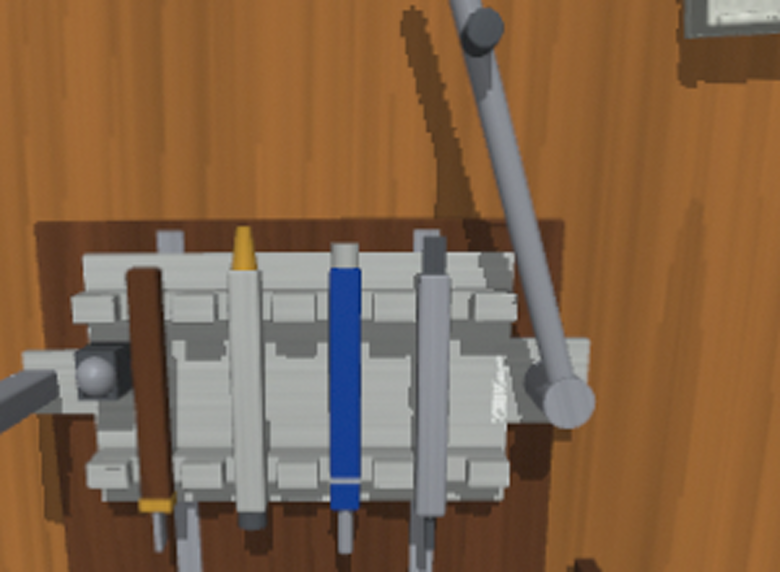

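Run:
```python
from h import *
g=get_image("wrist")
k=plane(g,[(487/2.6+140-.3,27/2.6+20-.3)],.094)[0,:2]; h=rk(.118,0)[:2]; v=k-h
a=np.arctan2(v[1],-v[0])+RK[2]; print(k,np.hypot(*v),a)
Q=lambda b:quat(RK[2]-b+np.pi)
move_to(knob(a,.15),Q(a)); print(state()["joint_pos"].round(2)); move_l(knob(a,.083),.1); close(); s=state();print(s["time"],s["finger_gap"],s["ft_force"].round(1))
for b in np.linspace(a,.15,13)[1:]:
    move_l(knob(b,.083),.1,Q(b))
s=state();print(s["time"],s["finger_gap"],s["ee_pos"].round(4),knob(b,.083).round(4),s["ft_force"].round(1))
g=get_image("side");crop(g,200,140,380,280,"s20.png",4)
```

```text
[0.64351805 0.27743507] 0.1503530427333825 1.2828736482020833
[ 0.36  0.36  1.06 -0.    1.72  0.05]
75.4917 0.013237549204824995 [0.6 0.4 0.1]
78.9917 0.013136420825201944 [0.542 0.154 0.083] [0.541  0.1534 0.083 ] [ 5.  -1.3 -4.8]
```

View pics/s20.png

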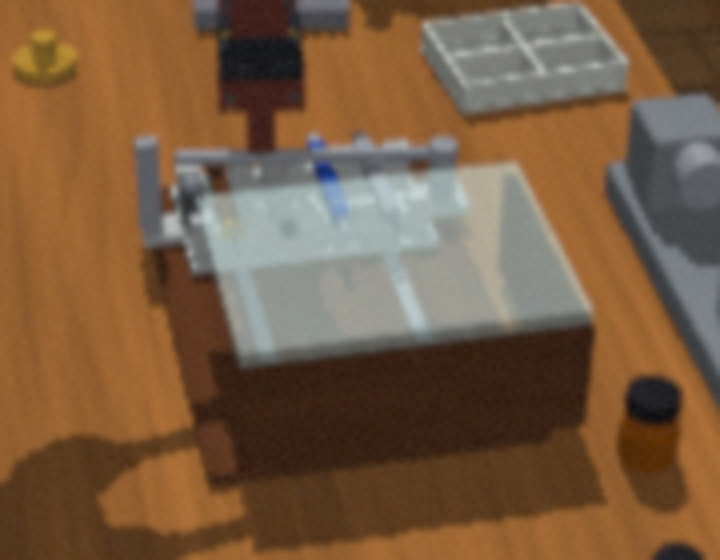

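Run:
```python
from h import *
Q=lambda b:quat(RK[2]-b+np.pi)
for b in np.arange(.13,-.021,-.01):
    move_l(knob(b,.083,.1487),.03,Q(max(b,0))); s=state(); f=s["ft_force"]; print(round(b,3),s["ee_pos"].round(4),f.round(1))
    if abs(f[1])>15: break
print(s["time"],s["finger_gap"])
```

```text
0.13 [0.5417 0.1512 0.083 ] [ 2.3 -0.4 -3. ]
0.12 [0.5415 0.1491 0.083 ] [ 3.7  0.9 -2.1]
0.11 [0.5413 0.1473 0.083 ] [ 4.4 -0.7 -3.2]
0.1 [0.5411 0.1457 0.083 ] [ 3.9 -0.6 -3. ]
0.09 [0.541  0.1442 0.083 ] [ 5.5 -0.6 -4.2]
0.08 [0.541  0.1433 0.083 ] [ 5.4  1.  -5.1]
0.07 [0.541  0.1421 0.0831] [ 6.1  2.3 -5.1]
0.06 [0.5409 0.1406 0.083 ] [ 6.   2.2 -4.7]
0.05 [0.5408 0.1389 0.083 ] [ 5.4  1.6 -5.2]
0.04 [0.5408 0.1372 0.083 ] [ 4.7 -0.1 -4.4]
0.03 [0.5408 0.1356 0.0831] [ 5.5 -0.4 -4. ]
0.02 [0.5408 0.1338 0.083 ] [ 5.5 -0.  -4.4]
0.01 [0.5408 0.1323 0.0831] [ 5.5 -0.8 -4.8]
0.0 [0.5408 0.1313 0.083 ] [ 5.5  1.1 -4.5]
-0.01 [0.5408 0.1309 0.083 ] [ 5.5  4.5 -4.9]
-0.02 [0.5408 0.1299 0.083 ] [ 6.3  6.3 -5.2]
83.0417 0.012981428726914077
```

Run:
```python
from h import *
Q=quat(RK[2]+np.pi)
move_l(knob(0,.083,.1487),.03)
gripper_open(); p=state()["ee_pos"]; move_l([p[0],p[1],.2],.2)
p=rk(-.06,0); move_to([p[0],p[1],.3],quat(RK[2])); s=state();print(s["time"],s["joint_pos"].round(2))
g=get_image("wrist");crop(g,180,0,380,230,"w21.png",2.6);cv2.imwrite("pics/w21f.png",g["frame"])
```

```text
87.8917 [ 0.19 -0.08  1.28  0.    1.94  1.73]
```

View pics/w21.png

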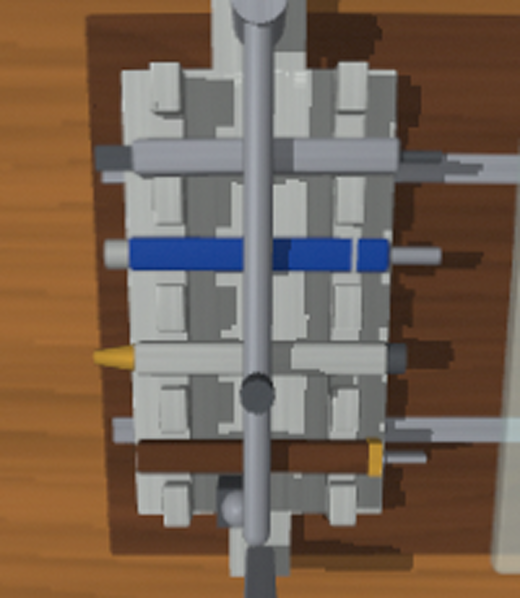

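Run:
```python
from h import *
g=get_image("wrist")
k=plane(g,[(257/2.6+180-.3,392/2.6-.3)],.094)[0]; print("knob",k,"exp",knob(0,.094,.15))
crop(g,240,190,320,280,"w22.png",6)
```

```text
knob [0.54155942 0.1310693  0.094     ] exp [0.53930726 0.13101845 0.094     ]
```

View pics/w22.png

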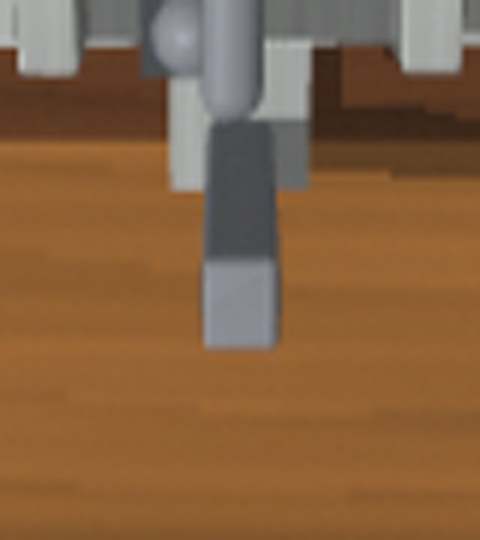

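Run:
```python
from h import *
g=get_image("wrist"); print("handle",plane(g,[(279.6,240.5)],.105))
yaw=RK[2]; q=quat(yaw); P=np.array([.4465,.129,0])
move_to([P[0],P[1],.15],q); move_l([P[0],P[1],.082],.08); close(); s=state(); print(s["time"],s["finger_gap"],s["ee_pos"].round(4))
d=np.array([np.sin(yaw),-np.cos(yaw),0]); p0=s["ee_pos"].copy()
move_l(p0+.155*d,.08); s=state(); print(s["time"],s["ee_pos"].round(4),s["ft_force"].round(1))
for k in range(14):
    t=p0+(.155+.003*(k+1))*d; move_l(t,.03); s=state(); print(k,s["ee_pos"].round(4),s["ft_force"].round(1),round((s["ee_pos"]-t)@d,4))
    if abs(s["ft_force"]@d)>20: break
print("travel",(s["ee_pos"]-p0)@d,s["time"],s["finger_gap"])
```

```text
handle [[0.44706426 0.12790168 0.105     ]]
90.8583 0.014041033230813463 [0.4465 0.1284 0.082 ]
92.95 [ 0.4502 -0.0249  0.082 ] [ 1.6  5.4 -0.8]
0 [ 0.4503 -0.0281  0.082 ] [ 1.3  5.1 -0.3] -0.0015
1 [ 0.4503 -0.0312  0.082 ] [ 1.5  5.1 -0.3] -0.0014
2 [ 0.4504 -0.0341  0.082 ] [ 1.7  4.8 -1.4] -0.0014
3 [ 0.4505 -0.0371  0.082 ] [ 0.7  4.3 -0.1] -0.0014
4 [ 0.4506 -0.0401  0.082 ] [ 1.7  5.5 -1. ] -0.0014
5 [ 0.4506 -0.041   0.0819] [ 1.1 13.1 -0.5] -0.0036
6 [ 0.4506 -0.0411  0.0819] [ 0.6 24.   1.3] -0.0065
travel 0.16950506557649606 94.7 0.013999169430537943
```

Run:
```python
from h import *
p=state()["ee_pos"]; move_l(p,.03)
gripper_open(); p=state()["ee_pos"]; move_l([p[0],p[1],.18],.15)
move_to([.42,-.05,.32],quat(RK[2])); print(state()["time"])
g=get_image("wrist");cv2.imwrite("pics/w23.png",g["frame"])
move_to([.25,.40,.35],quat(RK[2]))
g=get_image("side");cv2.imwrite("pics/s23.png",g["frame"]);crop(g,230,150,360,250,"s23c.png",6)
g=get_image("scene");cv2.imwrite("pics/sc23.png",g["frame"]);crop(g,110,150,430,300,"sc23c.png",2.5)
print(state()["time"])
```

```text
97.7
99.6083
```

View pics/w23.png

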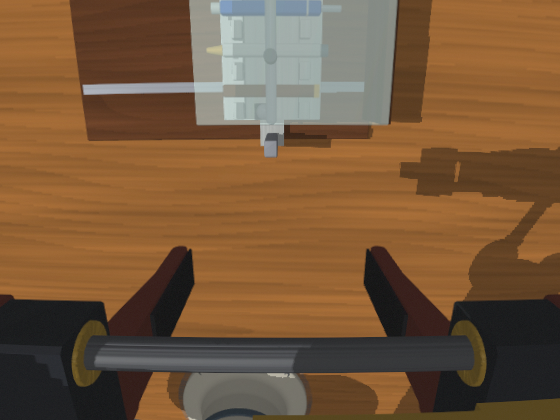

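View pics/s23.png

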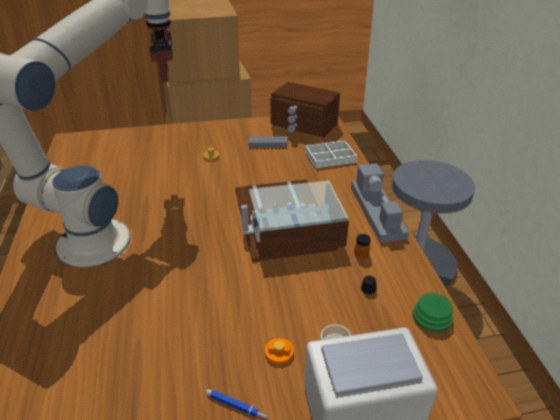

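View pics/sc23c.png

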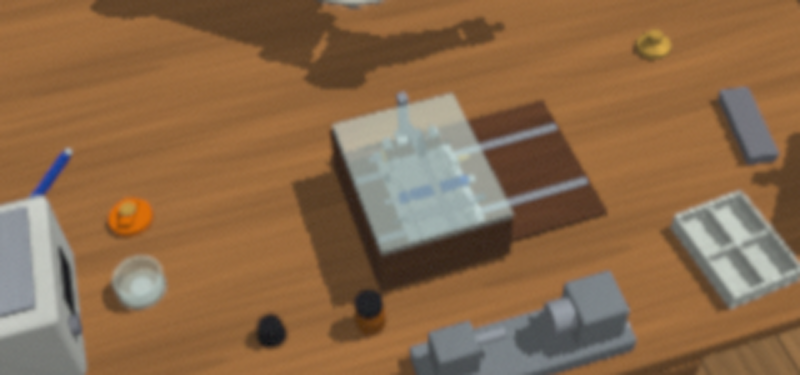

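Carriage is home and the keeper still shut. The other items and the decoy screwdriver (side view, 237,404) are where they started. Handing in.

Run:
```python
from h import *
job_done(); print(state()["time"])
```

```text
the job is handed in; nothing more can be done
the job is handed in; nothing more can be done
```

I put all four tools away in the order you asked and handed the job in at about 100 s of the 210 s allowed. No verdict was reported.

**What I did:**
- I drew the carriage out until it met its stop, then swung the keeper bar open to about 1.28 rad.
- I laid the case knife in bay 0, the pin vise in bay 1, the screwdriver in bay 2 and the spring bar tool in bay 3. The screwdriver is the nearer of the two blue ones, 0.50 m from the base against 0.69 m.
- I swung the keeper shut past its ball, then pushed the carriage home.

**One problem, mended:** the spring bar tool shifted about 25 mm along its bay after I had laid it there, perhaps the knock mentioned in the task. I pushed it back to centre with closed fingers, and the next picture showed all four tools centred.

**Last checks:**
- **Keeper:** the force rose and fell as it rode over the ball. In the picture afterwards the knob was within 0.1 mm of its shut position across the bar. It read about 2 mm off along the bar.
- **Carriage:** it travelled 169.5 mm against the nominal 170 mm. The force then rose to 24 N with no more movement, so it is at the stop.
- **Rest of the bench:** in the final pictures everything else looked where it began, including the second screwdriver. I compared these by eye and did not measure them.
- **Tools under the glass:** seen through the shelf they were still in place, but only some of them show clearly there.

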